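# Prop open the kit case

### The job

Open the grey kit case and lock its lid up: raise the lid until it stands nearly upright, and push the knob of the folding stay backward, well past straight toward its stop, so that the stay is locked and the lid stays up unaided. Leave the loose glassware and the bottle around the case where they stand.

Things in the scene. Friction and masses are not known exactly. Their poses are not given: they have to be found in the camera images.
- case: Grey sheet-metal kit case fixed to the worktop, 170 deep (x) x 200 wide (y), its rim 90 mm above the worktop, closed lid top 112 mm. Origin: centre of its underside, on the worktop. Own x points from the front to the hinge side at the back, y to its left, z up.
- case_hinge (a point): Middle of the lid's hinge line, at the back rim of the case: 85 mm behind the case's origin, 90 mm above the worktop; the line runs along the case's y.
- lid_tab (a point): Grip point in the black pull tab jutting forward from the middle of the lid's front edge. Tab 24 wide (along the hinge line) x 10 thick x 42 long; the point is 26 mm out from the lid's edge, 196 mm from the hinge line. Pinch it by its two sides; it can swivel between the fingers as the lid turns, and points up when the lid is up. Height 101 mm shut, about 285 mm up.
- lid (a joint): Lid angle: 0 shut, grows as the front edge rises; the stay lets it go no farther than 1.40 rad (about 80 deg). The lid weighs 0.3 kg. Its hinge is a little stiff: let go above 1.2 rad it rests there, but let go below about 1.1 rad it falls shut, until the stay is locked. With the stay locked it stands at 1.38.
- stay_upper (a joint): Elbow of the folding stay: two flat steel arms, 65 mm each between pivots, outside the case's right-hand (-y) wall. 0 folded (lid shut), 2.73 straight, 2.98 past straight at its stop = locked. It unfolds as the lid rises but stays bent toward the front short of straight; pushing the knob backward (case +x) with a few newtons takes it through (the knob sinks 10 mm).
- stay_knob (a point): Middle of the steel knob at the stay's elbow: round stub 16 mm in diameter, 26 long, along the case's y (free end 13 mm farther out to the case's right), 125 mm right of the case's middle. Hangs by the wall when the lid is shut; 140 to 146 mm above the worktop and 10 to 40 mm forward of its locked place once the lid is up; locked, 131 mm high.
- amber_bottle: Bystander: amber bottle with black cap, 58 mm across, 126 tall; origin at the centre of its underside.
- beaker: Bystander: clear beaker, 59 mm across, 71 tall; origin at the centre of its underside.
- dish: Bystander: clear flat dish, 81 mm across, 15 tall; origin at the centre of its underside. (Another such dish lies inside the case.)

How it is judged:
By the outcome, as a careful person would: the job done as asked, in the order asked, and still so for the second after the job is handed in, with the robot touching nothing.
It also fails if it takes over 54 s, if anything falls off the work surface, if the arm or the gripper's body presses on something with over 40 N, if the wrist force passes 120 N, or if a joint passes its speed limit or range.

### The arm

A 6-joint arm with a two-finger parallel gripper is mounted at the origin on a cart in front of the work surface, level with it; the furniture and walls round the work are solid. World frame = base frame: x ahead of the robot, y to its left, z up, the work surface at z = 0. Lengths are in mm, angles in rad, forces in N, time in s.
With the tool pointing down it reaches from about 300 to 775 mm from the base axis. Payload 14.6 kg.
Tool frame: the origin (TCP) lies on the centre line of the jaws, within the pads' length; the fingertips stand 19 mm ahead of it and the grasp point (between the pads) is the TCP (bot.tip_reach is the distance from the TCP to the fingertips, in mm); y points along the fingers, x is the direction in which the jaws open and shut, and the axes are right-handed (so a half turn about y gives the same grasp; the last joint's range is limited). The gripper opens to 85 mm and grips with 20 to 120 N. Pads are 22 mm wide; open, the fingers measure 114 mm over their backs; the gripper's body (76 mm by 85 mm) begins 54 mm behind the grasp point. The pads swing forward as they close: fully open they stand 13 mm farther back than shut.
Start: joints at [-1.177, 0.3, 1.521, -0, 1.321, -0.067], TCP at [244.558, -492.627, 250.281] pointing down, gripper open.
Joint ranges: [-3.03, 3.03], [-0.79, 2.21], [0.23, 2.52], [-1.04, 4.18], [0, 3.07], [-2.55, 2.55]. Speed limits (rad/s): [2.22, 2.22, 2.57, 3.14, 3.14, 3.14].

### API

Orientations are given as a unit quaternion [w, x, y, z].
In Python, from rig import bot gives the robot as it stands. Calls block until the motion is done:
- bot.move_to(position, orientation): joint-space move of the TCP to a pose.
- bot.servo_line(position, attitude=None, speed=150, until_force=None): straight line of the TCP; attitude=None keeps the orientation; speed is the mean speed in mm/s. With until_force (N) it stops when the force on the tool has changed by that much, and returns True; else False.
- bot.move_joints(angles): joint-space move.
- bot.move_gripper(opening, grip_force=None): finger opening in mm; grip_force is the grip in N (None keeps the last); returns when the fingers have stopped.
- bot.dwell(seconds).
- bot.ik(position, orientation): joint angles nearest the present ones, or None.
- bot.read_state(): the state.
- bot.read_camera(name): name is "side" or "top"; returns a dict with "image" (384x512x3 uint8, blue, green, red), "depth" (384x512 float32, mm along the optical axis (not along the pixel's ray), 0 where there is no reading), "fovy" (degrees; the focal length in pixels is half the picture's height over the tangent of half this angle, whatever the lens; pixels are square), "cx", "cy" (the principal point, pixels), "eye" and "attitude" of the camera in the world. Camera axes: x right, y down, z forward; pixel columns grow to the right and rows downward; lengths in mm; the calibration is good to about 2 mm. A picture is of the moment at which its call begins.
A pose or a line that the arm cannot do raises bot.MotionError and nothing moves.
- bot.finish_job(): hands the job in, once; it reports no verdict.
The state is a dict: "clock": time; "joint_positions": joint angles; "qvel": joint speeds; "effort": joint torques, N m; "ee_pos": TCP position; "tool_rot": TCP orientation; "ft_force": force on the tool from outside, world axes, zero at the start; "moment": the same for the moment, N m; "grip_width": finger opening in mm.
Only numpy, scipy, OpenCV 4.12 (cv2) and the standard library are available. Lean on these libraries where they do the work, as an engineer would, in place of code of your own. Each camera call takes 0.05 s, during which the arm holds its last target. There are 200 camera calls.

## Working session

There is one attempt and no reset: what is moved stays moved. The work goes in short steps, each a Python script; the robot and the scene stay as the last script left them, time stands still between calls to the robot, and variables do not carry over. Pictures are saved under pics/ and viewed, about 8 in all and at most 12, crops included, and the job is handed in when it is done.

```bash
mkdir -p pics; ls; cat > h.py <<'E'
import numpy as np, cv2
from scipy.spatial.transform import Rotation as R
from rig import bot
def q2R(q): return R.from_quat([q[1],q[2],q[3],q[0]]).as_matrix()
def R2q(M):
    q=R.from_matrix(M).as_quat(); return [q[3],q[0],q[1],q[2]]
def cloud(c):
    d=c["depth"]; h,w=d.shape; f=h/2/np.tan(np.radians(c["fovy"])/2)
    u,v=np.meshgrid(np.arange(w),np.arange(h))
    P=np.stack([(u-c["cx"])/f*d,(v-c["cy"])/f*d,d],-1)
    A=np.array(c["attitude"],float); M=A if A.shape==(3,3) else q2R(A)
    W=P@M.T+np.array(c["eye"]); W[d<=0]=np.nan
    return W
E
python3 - <<'E'
from h import *
for n in("top","side"):
    c=bot.read_camera(n); cv2.imwrite(f"pics/{n}0.png",c["image"]); np.save(f"pics/{n}0.npy",cloud(c))
    print(n,c["fovy"],c["cx"],c["cy"],c["eye"],c["attitude"],(c["depth"]>0).mean())
print(bot.read_state())
E
```

```text
pics
top 53.06090134375059 253.65189112777563 197.29111110547075 [ 405.81752416   59.10551186 1408.78471988] [ 0.03898902 -0.70182648  0.71020901 -0.03902058] 0.995758056640625
side 50.971237184140854 255.92907222500497 187.95101194579902 [-18.07719934 858.32753803 973.46023141] [ 0.1174638  -0.26983474  0.87403481 -0.38659361] 0.9862772623697916
{'clock': 0.1, 'joint_positions': array([-1.17661409e+00,  3.00448080e-01,  1.52149334e+00,  2.99175365e-05,
        1.32069616e+00, -6.65738457e-02]), 'qvel': array([ 0.0010819 , -0.00280441, -0.00186977, -0.00131839,  0.00021871,
        0.00094727]), 'effort': array([-3.30037656e-04, -5.44380534e+01, -3.62376630e+01, -1.33827684e-04,
        2.98973275e-03,  1.54966028e-05]), 'ee_pos': array([ 244.49175023, -492.47169331,  249.77104762]), 'tool_rot': array([ 0.60118487, -0.60073794,  0.37291382, -0.37232509]), 'ft_force': array([-0.19900247, -1.35303864,  0.02099094]), 'moment': array([ 0.08133729,  0.0203045 , -0.01043022]), 'grip_width': 85.39885145684387}
```

View pics/top0.png

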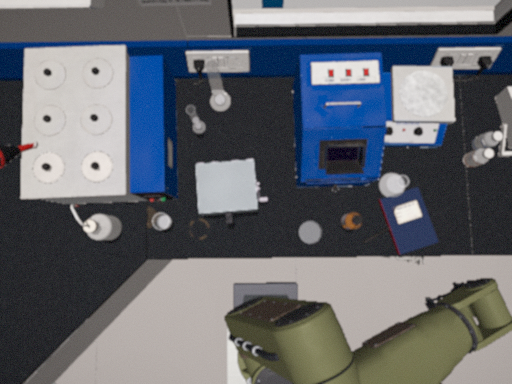

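View pics/side0.png

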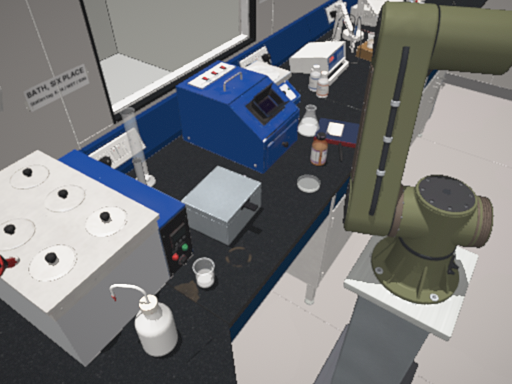

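The top view shows the case lid at about (227,187), the tab at (229,218) facing the robot, and the knob near (264,199) on the right. The bottle is at (351,221), the dish at (310,232) and the beaker at (161,220). Next I measure the lid plane and the tab.

```bash
python3 - <<'E'
import numpy as np,cv2
W=np.load("pics/top0.npy"); im=cv2.imread("pics/top0.png")
z=W[...,2]
roi=np.zeros(z.shape,bool); roi[145:228,180:285]=1
m=(roi&(z>100)&(z<125)&(im.min(2)>110)).astype(np.uint8)
n,l,s,c=cv2.connectedComponentsWithStats(m); i=1+s[1:,4].argmax()
P=W[l==i]; print("lid z",np.median(P[:,2]),len(P))
r=cv2.minAreaRect(P[:,:2].astype(np.float32)); print(r, cv2.boxPoints(r))
# tab
t=roi&(im.max(2)<70)&(z>60); t[:212]=0
print("tab px",np.argwhere(t).mean(0),"xyz",np.round(np.nanmean(W[t],0),1),t.sum(),np.round(np.nanmin(W[t],0)),np.round(np.nanmax(W[t],0)))
for name,b in dict(knob=(180,205,258,272),beaker=(208,232,150,175),bottle=(208,232,338,364),front=(200,250,180,260)).items():
    a=W[b[0]:b[1],b[2]:b[3]].reshape(-1,3); a=a[a[:,2]>12]
    print(name,len(a),np.round(a.min(0)),np.round(a.max(0)),np.round(a.mean(0)))
dish=W[232,310]; print("dish",dish, "flask+neighbors", W[125,198],W[100,220], "bluebox corner",W[182,300],W[198,176])
C=cv2.resize(im[140:250,160:380],None,fx=3.6,fy=3.6,interpolation=cv2.INTER_CUBIC); cv2.imwrite("pics/crop1.png",C)
S=cv2.imread("pics/side0.png")
E
```

```text
lid z 112.44481570929656 2924
((588.66455078125, 146.44882202148438), (172.2956085205078, 211.90077209472656), 4.302357196807861) [[494.81116 245.63786]
 [510.7079   34.33421]
 [682.51794  47.25978]
 [666.6212  258.56345]]
tab px [218.58536585 227.87804878] xyz [478.7 146.4 105.3] 41 [464. 132. 100.] [501. 157. 110.]
knob 54 [543.  14.  42.] [603.  43. 110.] [556.  31.  59.]
beaker 251 [447. 356.  13.] [503. 413.  79.] [476. 387.  43.]
bottle 290 [ 440. -309.   14.] [ 495. -255.  132.] [ 467. -275.   90.]
front 873 [464.  39.  13.] [547. 247. 120.] [517. 152. 106.]
dish [ 432.04887574 -145.65215404    2.13690618] flask+neighbors [818.43090041 254.96002022  64.47065591] [911.09307281 175.8818957   62.73040857] bluebox corner [598.89279902 -99.37111047 119.87788338] [559.12686611 337.7534928   32.32486079]
```

View pics/crop1.png

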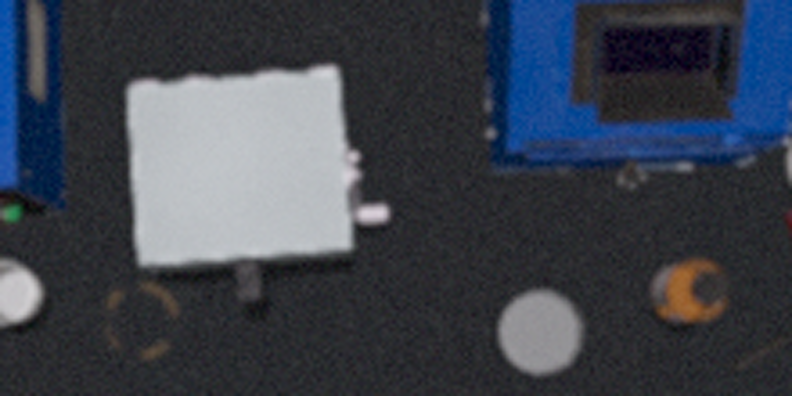

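```bash
cat >> h.py <<'E'
def ray(c,u,v,z):
    f=c["depth"].shape[0]/2/np.tan(np.radians(c["fovy"])/2)
    d=q2R(c["attitude"])@np.array([(u-c["cx"])/f,(v-c["cy"])/f,1]); e=np.array(c["eye"])
    return e+d*(z-e[2])/d[2]
E
cat > g.py <<'E'
from h import *
YAW=np.radians(4.3); O=np.array([588.7,146.4,0.])   # updated after measurement
def setcase(o,y):
    global O,YAW; O,YAW=np.array(o),y
def C(p): # case -> world
    return O+R.from_euler('z',YAW).as_matrix()@np.array(p,float)
def att(tilt,flip=1): # tilt: 0 down, pi/2 pointing to case +x; jaws along case y
    M=R.from_euler('z',YAW).as_matrix()
    y=M@np.array([np.sin(tilt),0,-np.cos(tilt)]); x=flip*(M@np.array([0,1,0.]))
    return R2q(np.column_stack([x,y,np.cross(x,y)]))
def tab(t): return C([85-195.7*np.cos(t)+11*np.sin(t),0,90+195.7*np.sin(t)+11*np.cos(t)])
E
python3 - <<'E'
from g import *
import g
c=bot.read_camera("top"); im=c["image"]
roi=np.zeros(im.shape[:2],np.uint8); roi[150:222,188:262]=1
m=((im.min(2)>110)&(roi>0)).astype(np.uint8); m=cv2.morphologyEx(m,cv2.MORPH_OPEN,np.ones((7,7)))
k=max(cv2.findContours(m,cv2.RETR_EXTERNAL,cv2.CHAIN_APPROX_NONE)[0],key=cv2.contourArea)
P=np.array([ray(c,u,v,112)[:2] for u,v in k[:,0]],np.float32)
print("rect",cv2.minAreaRect(P), "mean")
r=cv2.minAreaRect(P)
ctr=P.mean(0); print("hull cen",ctr)
M=cv2.moments(k); print("centroid",ray(c,M['m10']/M['m00'],M['m01']/M['m00'],112))
t=(im.max(2)<90)&(c["depth"]<1320); t[:213]=0; t[228:]=0; t[:,:215]=0; t[:,245:]=0
a=np.argwhere(t); print("tab px",a.min(0),a.max(0),ray(c,np.median(a[:,1]),np.median(a[:,0]),106))
print("knob end/inner", ray(c,160+388/3.6,140+213/3.6,60),ray(c,160+358/3.6,140+213/3.6,60))
print("pred tab",tab(0),"mid tab",C([-106,0,106]))
for fl in(1,-1):
  for t in(0,.7,1.38): print(fl,t,np.round(bot.ik(tab(t),att(0,fl)) if bot.ik(tab(t),att(0,fl)) is not None else [9],2))
  for tl in(0.5,.8,1.1,1.4):
    q=bot.ik(C([40,-130,140]),att(tl,fl)); print(fl,tl,None if q is None else np.round(q,2))
E
```

```text
rect ((590.7869262695312, 148.53671264648438), (177.6641387939453, 212.55101013183594), 3.811703681945801) mean
hull cen [589.69507 151.11253]
centroid [588.9065426 151.3204091 112.       ]
tab px [213 217] [227 244] [480.64476287 145.93352774 106.        ]
knob end/inner [548.0510143    8.42293378  60.        ] [548.40083751  37.80931     60.        ]
pred tab [478.31160572 138.09985494 101.        ] mid tab [482.99837585 138.45225496 106.        ]
1 0 [ 0.21  0.37  1.81 -0.    0.96 -1.44]
1 0.7 [ 0.19  0.32  1.55 -0.    1.27 -1.45]
1 1.38 [ 0.17  0.55  1.1  -0.    1.5  -1.47]
1 0.5 [-0.05  0.41  1.71  0.12  0.52 -1.78]
1 0.8 [-0.06  0.38  1.88  0.88  0.13 -2.54]
1 1.1 [-0.07  0.42  2.    2.8   0.4   1.82]
1 1.4 [-0.08  0.55  2.06  2.94  0.87  1.67]
-1 0 [ 0.21  0.37  1.81 -0.    0.96  1.7 ]
-1 0.7 [ 0.19  0.32  1.55 -0.    1.27  1.69]
-1 1.38 [ 0.17  0.55  1.1  -0.    1.5   1.67]
-1 0.5 [-0.05  0.41  1.71  0.12  0.52  1.36]
-1 0.8 [-0.06  0.38  1.88  0.88  0.13  0.6 ]
-1 1.1 [-0.07  0.42  2.    2.8   0.4  -1.32]
-1 1.4 [-0.08  0.55  2.06  2.94  0.87 -1.47]
```

```bash
python3 - <<'E'
from g import *
cs=[bot.read_camera("top") for _ in range(4)]; c=cs[0]
g=np.mean([x["image"].astype(float).mean(2) for x in cs],0); cv2.imwrite("pics/avg.png",cv2.resize(g[145:240,180:285].astype(np.uint8),None,fx=6,fy=6,interpolation=cv2.INTER_CUBIC))
def cross(p,th,rise=True):
    i=np.argmax((p>th) if rise else (p<th)); return i-1+(th-p[i-1])/(p[i]-p[i-1])
L=[];Rr=[];F=[];B=[]
for v in range(168,208,2):
    p=g[v,182:215]; L.append(ray(c,182+cross(p,110),v,112))
    q=g[v,240:275]; d=np.diff(q); i=240+np.argmin(d[:24])+.5; Rr.append(ray(c,i,v,112))
for u in range(204,252,3):
    p=g[195:230,u]; 
    if not 222<u<237: F.append(ray(c,u,195+cross(p,110,False),112))
    p=g[140:180,u]; B.append(ray(c,u,140+cross(p,110),112))
for n,X in zip("LRFB",(L,Rr,F,B)):
    X=np.array(X,np.float32)[:,:2]; l=cv2.fitLine(X,cv2.DIST_HUBER,0,.01,.01).ravel(); a=np.degrees(np.arctan2(l[1],l[0])); print(n,l,a)
for v in range(212,226): print(v,np.round(g[v,218:242]).astype(int))
E
```

```text
L [9.9777192e-01 6.6717617e-02 5.7286572e+02 2.5372232e+02] 3.825479
R [9.9872702e-01 5.0441094e-02 5.8122571e+02 4.8497856e+01] 2.8912885
F [ 6.9170706e-02 -9.9760485e-01  5.0094446e+02  1.5758733e+02] -86.03364
B [ 7.8985184e-02 -9.9687576e-01  6.7901471e+02  1.4977242e+02] -85.46976
212 [134 138 141 136 128 113 102  95  79  74  75  76  76  72  64  67  67  62
  61  61  58  56  55  53]
213 [74 75 73 70 66 61 58 61 66 70 74 74 71 57 45 36 41 35 39 39 37 38 35 34]
214 [48 48 48 45 34 42 42 56 73 78 79 78 74 59 43 30 29 29 25 26 20 29 28 20]
215 [30 33 29 26 27 22 35 51 71 79 80 71 70 58 40 23 22 21 26 21 24 24 24 24]
216 [25 26 25 24 21 26 30 47 67 71 71 66 63 59 48 29 28 23 28 33 34 36 29 28]
217 [26 27 26 35 31 33 30 44 62 66 66 63 66 64 48 30 26 32 35 39 39 41 40 38]
218 [34 31 35 42 39 38 35 42 53 60 64 68 70 69 52 35 35 38 43 39 41 40 42 40]
219 [39 43 38 46 45 44 42 45 55 63 69 74 77 70 53 29 36 39 42 40 44 42 44 45]
220 [43 45 44 40 41 42 45 48 63 67 72 76 81 74 53 34 36 42 44 44 46 43 43 41]
221 [40 43 41 40 44 44 45 46 65 72 74 76 81 74 51 37 29 44 43 41 41 44 43 44]
222 [41 40 39 44 42 41 44 49 64 66 71 69 69 63 49 33 30 38 42 44 45 41 45 38]
223 [40 42 45 43 41 43 43 43 56 57 51 48 46 44 31 28 33 37 41 45 49 50 44 42]
224 [42 42 43 42 38 38 42 44 42 41 33 34 28 26 28 28 26 39 40 45 48 43 44 44]
225 [42 43 42 47 43 42 45 45 42 39 30 24 28 25 26 23 33 38 41 45 46 46 49 43]
```

View pics/avg.png

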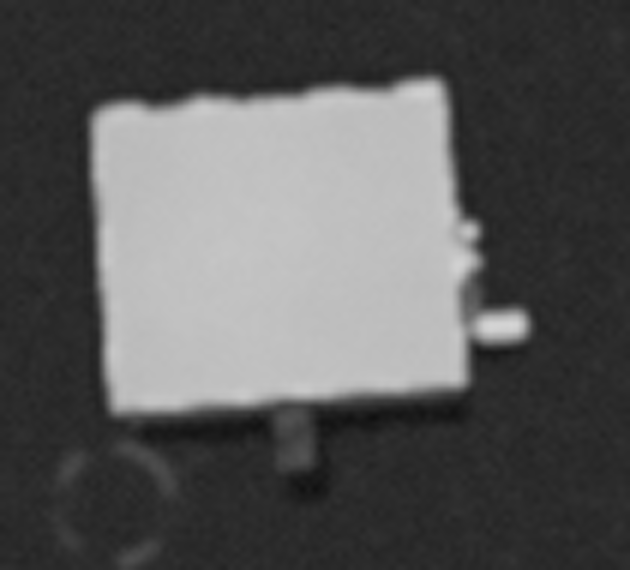

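The view confirms it: tab at columns 225–232, rows 213–223, yaw about 4° and case centre about (590, 152). I check the tab's ray and then grasp it.

```bash
sed -i 's/^YAW=.*/YAW=np.radians(4.0); O=np.array([590.,152.,0.])/' g.py; python3 - <<'E'
from g import *
c=bot.read_camera("top")
t=ray(c,228.8,218,106); e=ray(c,229,222.8,106)
print("tab",t,"pred",C([-106,0,106]),"tip",e,"pred",C([-127,0,106]))
assert abs(t[1]-C([-106,0,0])[1])<6
p=tab(0); fl=1
p0=bot.read_state()
bot.move_gripper(60)
bot.move_to(p+[0,0,130],att(0,fl))
hit=bot.servo_line(p+[0,0,0],speed=120,until_force=8)
print(hit,bot.read_state()["ee_pos"],p)
bot.move_gripper(0,30)
s=bot.read_state(); print(s["grip_width"],s["ft_force"],s["clock"])
cv2.imwrite("pics/grip.png",np.hstack([cv2.resize(bot.read_camera(n)["image"][a:b,l:r],(400,400)) for n,a,b,l,r in(("top",150,270,160,280),("side",120,300,150,330))]))
E
```

```text
tab [480.61257793 143.2230455  106.        ] pred [484.25821067 144.60581378 106.        ] tip [464.36077213 142.6230418  106.        ] pred [463.30936562 143.14092783 106.        ]
False [479.90535172 144.35658222 101.65715052] [479.56965964 144.27795836 101.        ]
23.5092966187124 [-1.39492873 -5.78995416  5.76158227] 4.8333
```

View pics/grip.png

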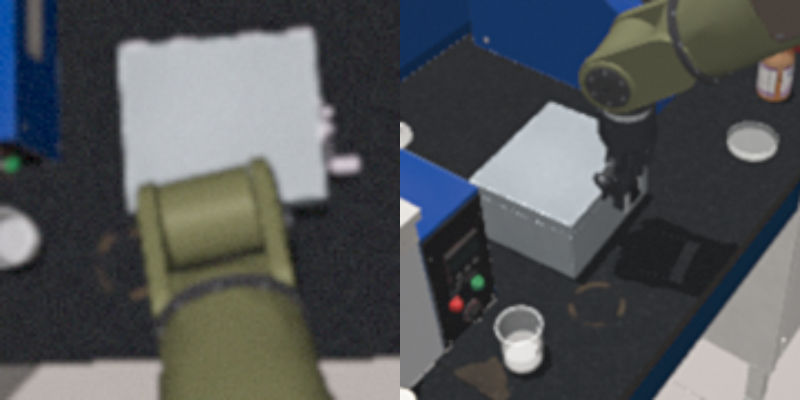

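The gripper is on the tab: width is 23.5 mm against the 24 mm tab, and forces are small. Next is the lift along the arc, with force checks.

```bash
python3 - <<'E'
from g import *
for t in np.linspace(.12,1.34,11):
    bot.servo_line(tab(t),speed=90)
    s=bot.read_state(); f=s["ft_force"]; print(round(t,2),np.round(f,1),round(s["grip_width"],1),np.round(s["ee_pos"]-tab(t),1))
    if np.linalg.norm(f)>50: print("stop"); break
print(s["clock"])
cv2.imwrite("pics/up.png",np.hstack([cv2.resize(bot.read_camera(n)["image"][a:b,l:r],(400,400)) for n,a,b,l,r in(("top",130,250,180,300),("side",90,270,150,330))]))
E
```

```text
0.12 [ 2.2 -5.4 -2.8] 23.1 [ 0.1 -0.6  0.2]
0.24 [ 1.  -5.8 -2.4] 23.5 [ 0.  -0.6  0.2]
0.36 [-0.4 -5.8 -1.6] 23.3 [ 0.1 -0.6  0.3]
0.49 [-0.4 -5.7 -1.8] 23.3 [ 0.1 -0.6  0.3]
0.61 [-0.2 -6.5 -1.4] 23.5 [ 0.1 -0.6  0.3]
0.73 [-0.4 -5.7  0. ] 23.5 [ 0.1 -0.7  0.3]
0.85 [ 0.  -6.4 -1.2] 23.4 [ 0.2 -0.7  0.3]
0.97 [ 0.2 -5.7  0.1] 23.5 [ 0.2 -0.8  0.2]
1.1 [ 0.3 -6.6  0.2] 23.5 [ 0.3 -0.8  0.3]
1.22 [-0.5 -6.9  0. ] 23.3 [ 0.3 -0.9  0.2]
1.34 [ 1.2 -6.8  1.1] 23.9 [ 0.3 -0.9  0.2]
9.5083
```

View pics/up.png

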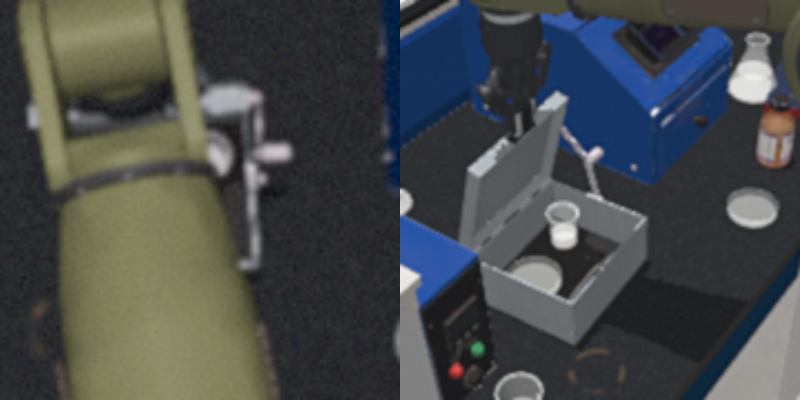

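The lid is up. The knob is near top-view pixel (262.5,175.6). I release, retreat and measure the knob in both views.

```bash
python3 - <<'E'
from g import *
bot.move_gripper(50)
p=bot.read_state()["ee_pos"]
bot.servo_line(p+[0,0,70],speed=150)
bot.move_to(C([-130,-130,300]),att(0))
c=bot.read_camera("top"); W=cloud(c); im=c["image"]
sub=W[165:190,250:275]; m=(sub[...,2]>110)&(sub[...,2]<175)&(im[165:190,250:275].min(2)>110)
a=np.argwhere(m); print(a.min(0)+[165,250],a.max(0)+[165,250])
for z in(140,150): print(z,ray(c,262.5,175.6,z))
d=bot.read_camera("side"); 
print(bot.read_state()["clock"])
cv2.imwrite("pics/knob.png",np.hstack([cv2.resize(x["image"][a:b,l:r],(400,400),interpolation=cv2.INTER_CUBIC) for x,a,b,l,r in((c,150,210,220,280),(d,110,190,190,270))]))
E
```

```text
[167 256] [177 266]
140 [618.9711256   27.79874218 140.        ]
150 [617.29114319  28.04548829 150.        ]
11.6167
```

View pics/knob.png

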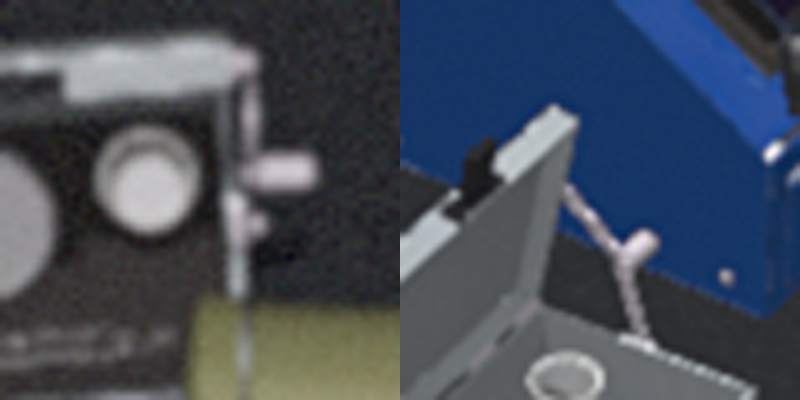

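The lid holds by itself. The knob centre is about (618,28,143), which is case (19.5,−125.7) and matches the expected 125. I'll push with closed fingertips held nearly horizontal, so first I check the joint route.

```bash
cat >> g.py <<'E'
def tcp(kx,kz,t,y=-129): # TCP with closed fingertips touching knob centred at kx,kz
    a=np.array([np.sin(t),0,-np.cos(t)]); k=np.array([kx,y,kz]); return C(k-a*(8+19))
E
python3 - <<'E'
from g import *
q=np.array(bot.read_state()["joint_positions"]); print(np.round(q,2))
for t in(1.2,1.3,1.4):
  for fl in(1,-1):
    for kx,kz in((-60,150),(14,145),(50,127)):
        s=bot.ik(tcp(kx,kz,t),att(t,fl)); print(t,fl,kx,None if s is None else np.round(s,2))
for fl in(1,-1): 
    s=bot.ik(C([-230,-130,380]),att(0,fl)); print("back",fl,None if s is None else np.round(s,2))
E
```

```text
[-0.05  0.08  1.66  0.    1.4  -1.69]
1.2 1 -60 [-0.11  0.21  2.35  2.85  0.63  1.74]
1.2 1 14 [-0.08  0.34  2.16  2.89  0.57  1.73]
1.2 1 50 [-0.06  0.44  2.07  2.91  0.58  1.71]
1.2 -1 -60 [-0.11  0.21  2.35  2.85  0.63 -1.4 ]
1.2 -1 14 [-0.08  0.34  2.16  2.89  0.57 -1.41]
1.2 -1 50 [-0.06  0.44  2.07  2.91  0.58 -1.43]
1.3 1 -60 [-0.12  0.27  2.37  2.89  0.81  1.69]
1.3 1 14 [-0.08  0.4   2.18  2.93  0.74  1.69]
1.3 1 50 [-0.07  0.49  2.09  2.95  0.74  1.68]
1.3 -1 -60 [-0.12  0.27  2.37  2.89  0.81 -1.45]
1.3 -1 14 [-0.08  0.4   2.18  2.93  0.74 -1.45]
1.3 -1 50 [-0.07  0.49  2.09  2.95  0.74 -1.46]
1.4 1 -60 [-0.12  0.35  2.38  2.92  1.    1.66]
1.4 1 14 [-0.08  0.46  2.19  2.95  0.91  1.66]
1.4 1 50 [-0.07  0.55  2.1   2.97  0.91  1.65]
1.4 -1 -60 [-0.12  0.35  2.38  2.92  1.   -1.48]
1.4 -1 14 [-0.08  0.46  2.19  2.95  0.91 -1.48]
1.4 -1 50 [-0.07  0.55  2.1   2.97  0.91 -1.49]
back 1 [-0.08 -0.19  1.74 -0.    1.59 -1.72]
back -1 [-0.08 -0.19  1.74 -0.    1.59  1.42]
```

```bash
python3 - <<'E'
from g import *
t=1.2; A=att(t,-1)
st=bot.ik(tcp(-60,150,t),A)
bot.move_gripper(0,30)
b=np.array(bot.ik(C([-230,-130,380]),att(0,1))); bot.move_joints(b)
b[4]=.04; bot.move_joints(b)
b[3]=st[3]; b[5]=st[5]; bot.move_joints(b)
bot.move_joints(st)
s=bot.read_state(); print(s["clock"],np.round(s["ee_pos"]-tcp(-60,150,t),1),s["grip_width"],s["ft_force"])
bot.servo_line(tcp(8,146,t),speed=100,until_force=12)
s=bot.read_state(); print(s["clock"],s["ft_force"])
d=bot.read_camera("side"); c=bot.read_camera("top")
cv2.imwrite("pics/push0.png",np.hstack([cv2.resize(x["image"][a:b,l:r],(400,400),interpolation=cv2.INTER_CUBIC) for x,a,b,l,r in((c,140,220,210,290),(d,100,200,180,280))]))
E
```

```text
18.2333 [ 0.6 -0.1  0.9] -0.0784005792079604 [-0.33132843  0.08484485  0.23268221]
19.0667 [-1.01815529  0.02368963  0.02882436]
```

View pics/push0.png

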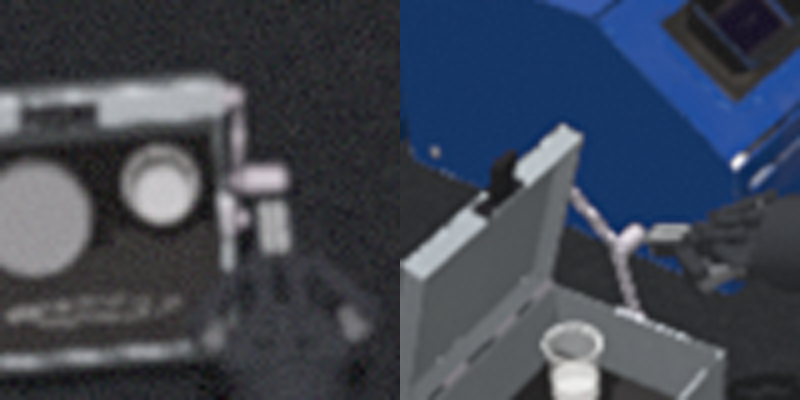

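The fingertips sit directly in front of the knob: knob at (265,179), tips at (274,205) in the left crop. I push it through with a force stop.

```bash
python3 - <<'E'
from g import *
t=1.2
for kx,kz in((20,143),(26,141),(32,138),(37,135),(42,132),(47,129),(52,126)):
    h=bot.servo_line(tcp(kx,kz,t),speed=40,until_force=25)
    s=bot.read_state(); print(kx,h,np.round(s["ft_force"],1),np.round(s["ee_pos"]-tcp(kx,kz,t),1),round(s["clock"],1))
    if h: break
d=bot.read_camera("side"); c=bot.read_camera("top")
cv2.imwrite("pics/push1.png",np.hstack([cv2.resize(x["image"][a:b,l:r],(400,400),interpolation=cv2.INTER_CUBIC) for x,a,b,l,r in((c,140,220,210,290),(d,100,200,180,280))]))
E
```

```text
20 False [-1.2 -1.1 -0. ] [ 0.   0.  -0.2] 19.6
26 False [ 0.1 -0.2  0.1] [ 0.1  0.  -0.2] 19.9
32 False [-0.8  0.7 -0.2] [ 0.1  0.  -0.3] 20.2
37 False [-0.5  1.   0.2] [ 0.1  0.  -0.2] 20.5
42 False [-0.3 -0.5  0.1] [ 0.1  0.  -0.2] 20.8
47 True [-22.3  -1.5  14.2] [-0.2  0.   0. ] 21.1
```

View pics/push1.png

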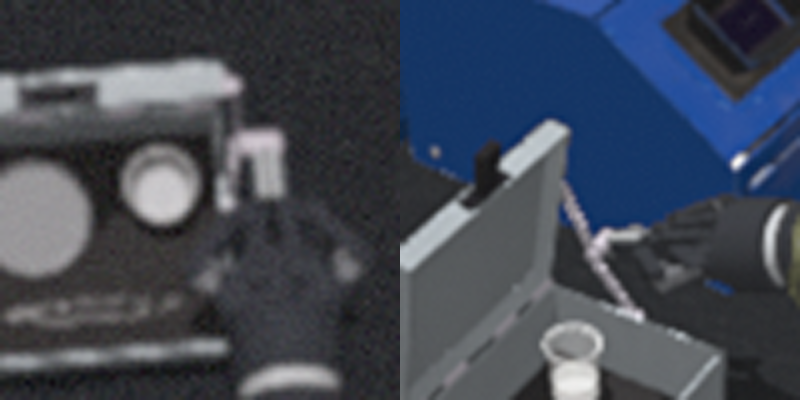

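The push ended in a firm reaction (26 N) with the knob carried back and the arms about straight. I retreat and check that it stays.

```bash
python3 - <<'E'
from g import *
t=1.2
bot.servo_line(tcp(36,137,t),speed=80)
bot.servo_line(tcp(-70,160,t),speed=150)
bot.dwell(1)
d=bot.read_camera("side"); c=bot.read_camera("top"); s=bot.read_state(); print(s["clock"],s["ft_force"])
W=cloud(c); im=c["image"]
m=np.zeros(im.shape[:2],bool); m[155:185,258:272]=1; m&=(W[...,2]>100)&(im.min(2)>100)
a=np.argwhere(m); v,u=np.median(a,0); p=ray(c,u,v,131); print("knob px",u,v,len(a),a.min(0),a.max(0),"case",R.from_euler('z',-YAW).apply(p-O), "top z",np.nanpercentile(W[m][:,2],[10,50,90]))
cv2.imwrite("pics/fin.png",np.hstack([cv2.resize(x["image"][a:b,l:r],(400,400),interpolation=cv2.INTER_CUBIC) for x,a,b,l,r in((c,140,220,210,290),(d,100,200,180,280))]))
E
```

```text
23.475 [ 0.03071617 -0.05196669  0.42324973]
knob px 261.5 168.5 34 [166 258] [171 265] case [  46.14979436 -124.9246316   131.        ] top z [134.07230049 138.32190712 142.29427682]
```

View pics/fin.png

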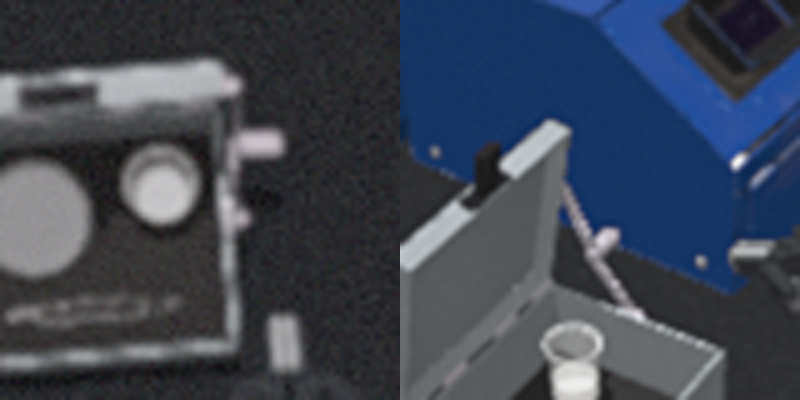

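```bash
python3 - <<'E'
from g import *
bot.finish_job(); print(bot.read_state()["clock"])
E
```

```text
the job is handed in; nothing more can be done
the job is handed in; nothing more can be done
```

The case is open with its lid locked up, and I handed the job in at about 23.5 s of the 54 s allowed.

I pinched the pull tab, raised the lid along its arc to about 1.34 rad and let go. I then pushed the stay knob backward with the closed fingertips until it met a firm stop at about 26 N, and backed the arm away.

**Last checks, 1 s after backing off:**
- **Lid:** it stood upright with nothing touching it, and the tool force was about 0.
- **Knob:** it had moved back about 26 mm. Its centre measured about 130–131 mm high, against 131 mm when locked.
- **Stay:** a rough estimate of its upper pivot, worked out from the final picture rather than measured in code, was 72 mm behind the case centre. The calculation gives 71 mm if locked and 85 mm if only straight, so it fits past straight.
- **Bystanders:** the arm kept clear of the bottle, beaker and dish, and no unexpected contact force appeared. I did not measure their positions again at the end.

No check failed. The early estimates of the case's position differed by about 5 mm, and I settled that by fitting its edges before the grasp.

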